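Slide a module under the probe needle and touch down

ROBOT

A 7-joint arm with a two-finger parallel gripper is mounted at the origin on a cart in front of the work surface, level with it; the furniture and walls round the work are solid. World frame = base frame: x ahead of the robot, y to its left, z up, the work surface at z = 0. Lengths are in m, angles in rad, forces in N, time in s.
With the tool pointing down it reaches from about 0.425 to 0.95 m from the base axis. Payload 16.7 kg.
Tool frame: the origin (TCP) lies midway between the tips of the shut fingers; the grasp point (between the pads) lies 19 mm behind it; z points along the fingers, y is the direction in which the jaws open and shut (so a half turn about z gives the same grasp; the last joint's range is limited). The gripper opens to 94 mm and grips with 3 to 60 N. Pads are 16 mm wide; open, the fingers measure 119 mm over their backs; the gripper's body (75 mm by 177 mm) begins 78 mm behind the grasp point.
Start: joints at [-1.385, 0.426, 0.074, 1.606, -0.034, 1.111, -0.067], TCP at [0.222, 0.637, 0.176] pointing down, gripper open.
Joint ranges: [-2.85, 2.85], [-0.5, 2.14], [-1.23, 1.37], [0.21, 2.46], [-1.02, 4.16], [0.16, 2.05], [-2.73, 2.73]. Speed limits (rad/s): [1.89, 1.89, 2.39, 2.39, 3.01, 3.01, 3.01].

INTERFACE

Orientations are given as [roll, pitch, yaw] about the fixed x, y, z axes, in that order (R = Rz(yaw) Ry(pitch) Rx(roll)).
In Python, from workcell import env, optics, spotter gives the robot as it stands.
- The arm moves only by the tool send_rows, never from a script. Its argument "moves" is a list that holds one entry, the list of rows, each a list of 5 numbers: the shift along the world's x, y, z in m, then the turn about the world's z in rad, then the finger opening in m, from 0 to 0.094. A call has exactly 5 rows; each row is the pose to reach, as a shift and turn from the pose commanded when the call began; what a row does not reach only later rows make up. A row lasts 1/8 s, in which the tool goes at most 62.5 mm and 10.7 degrees, less where a joint would pass 70% of its speed; a pose out of reach is approached as far as the arm can. A call with a gripper value outside its range is refused whole. The fingers move at their own pace and stop on an object; "grip_force" is the grip in N (left out, the last holds). Time passes only in rows, so rows that repeat a pose let the fingers close, or fill a call up. It gives the time, the measured TCP pose, the force and the opening at its end, in the units of the state.
- env.get_obs(): the state, without advancing time (a new reading comes with each control period).
- optics.read_camera(name): name is "scene" or "top"; returns (picture, depth): 400x640x3 uint8, blue, green, red; 400x640 float32, m along the optical axis (not along the pixel's ray), 0 where there is no reading.
- optics.get_calibration(name): a dict with "vfov" (degrees; the focal length in pixels is half the picture's height over the tangent of half this angle, whatever the lens; pixels are square), "cx", "cy" (the principal point, pixels), "rvec" (rotation vector, rad) and "tvec" (3), from world to camera coordinates, as OpenCV has them. Camera axes: x right, y down, z forward; pixel columns grow to the right and rows downward; lengths in m; the calibration is good to about 2 mm. A picture is of the moment at which its call begins. get_calibration takes no time and is no camera call.
- env.sign_off(): hands the job in, once; it reports no verdict.
Trained networks look in the newest picture that a camera, given by its name, has taken for a name from the list of things; names that differ only in an ending like _2 or _b are one class to them, and where a whole thing is asked for, a point or a joint stands for the part that bears it (a point fixed in the world has none). Each returns a list of dicts, best first, with "conf" (0 to 1); they miss things now and then, are a little off and sometimes report something else, mostly with a low value. They report only what shows in the picture. A call takes as long as a camera call.
- spotter.boxes_of(camera, label): "at" ([row, column] in pixels, amid what is visible of it).
- spotter.outline_of(camera, label): "pixels" (400x640 bool, what is visible of it) and "at" ([row, column] in pixels, amid what is visible of it).
- spotter.spot_point(camera, label): "at" ([row, column] in pixels: a listed point, or the origin of a listed thing).
The state is a dict: "clock": time; "joint_pos": joint angles; "joint_vel": joint speeds; "joint_torque": joint torques, N m; "tool_pos": TCP position; "tcp_rot": TCP orientation; "wrist_force": force on the tool from outside, world axes, zero at the start; "wrist_torque": the same for the moment, N m; "opening": finger opening in m.
Only numpy, scipy, OpenCV 4.12 (cv2) and the standard library are available. Lean on these libraries where they do the work, as an engineer would, in place of code of your own. Each camera call takes 0.05 s, during which the arm holds its last target. There are 200 camera calls.

TASK

Slide the carrier along the bench, without lifting it, until the centre of the round black thumb-stick on its module is straight under the needle of the probe stand, and let go of it. Then press the stand's plunger button down until the needle touches the thumb-stick, and let the plunger spring back up. The needle must not touch any other part of the work, and leave the bottle, the cotton buds, the lens cap and the timer alone.

Things in the scene. Friction and masses are not known exactly. Their poses are not given: they have to be found in the camera images.
- carrier: loose flat aluminium carrier, about 0.33 kg, lying on the bench, plate 170 x 64 x 8 mm, with an upright black grip bar at one end and a tan module fixed on the other. Origin: centre of the plate's underside. x runs along its length, from the grip bar towards the module; y across; z up
- grip_bar (a point): middle of the carrier's upright black grip bar, the place to hold it: the bar is 34 mm long along the carrier's x, 14 mm thick along its y, and stands from 8 mm (plate top) to 46 mm above the bench; this point is 30 mm above the bench, 60 mm behind the carrier's origin (x = -60 mm). Axes as the carrier's
- spot (a point): centre of the top of the module's round black thumb-stick (about 24 mm across), 18 mm above the bench, 45 mm ahead of the carrier's origin and 105 mm ahead of the grip bar along the carrier's x. Axes as the carrier's
- stand: probe stand fixed to the bench: a grey foot and column (65 to 150 mm behind the needle, along the stand's +x, foot 70 mm wide) with an arm 26 mm wide that holds the needle's sleeve (30 mm across). Under arm and sleeve 55 mm are free above the bench; the arm's top is 78 mm and the sleeve's 81 mm above the bench. Origin: on the bench straight under the needle; x from the needle towards the column, z up
- needle_tip (a point): tip of the steel needle (6 mm thick, pointed), straight above the stand's origin; 30 mm above the bench when the plunger is up, thus 12 mm above the thumb-stick's top. It goes down with the plunger
- button_top (a point): centre of the top of the plunger's round black button, 24 mm across, straight above the needle; 104 mm above the bench when the plunger is up
- plunger (a joint): travel of the plunger with button and needle, m: 0 up, grows as it is pressed down; the needle meets the thumb-stick at 0.012, end stop 0.014. The spring pushes back with 1.6 N at the top and 4 N at 0.012 and returns it by itself
- solvent_bottle: bystander: clear bottle with dispenser top, 63 x 62 x 122 mm, standing; origin centre of its underside, z up
- cotton_buds: bystander: clear round tub of cotton buds, 77 mm across, 80 mm tall; origin centre of its underside, z up
- lens_cap: bystander: flat black round lens cap, 51 mm across, 10 mm thick, lying; origin centre of its underside
- timer: bystander: small grey box timer with a display, 32 x 58 x 45 mm; origin centre of its underside

How it is judged:
By the outcome, as a careful person would: the job done as asked, in the order asked, and still so for the second after the job is handed in, with the robot touching nothing.
It also fails if it takes over 64 s, if anything falls off the work surface, if the arm or the gripper's body presses on something with over 40 N, if the wrist force passes 120 N, or if a joint passes its speed limit or range.

## Working session

There is one attempt and no reset: what is moved stays moved. The work goes in short steps, Python scripts to look and compute and a tool call to move; the robot and the scene stay as the last step left them, time stands still between calls to the robot, and variables do not carry over. Pictures are saved under pics/ and viewed, about 8 in all and at most 12, crops included, and the job is handed in when it is done.

Besides the shell and the picture viewer there is one more tool, called after "Request:" as a command line: name --argument value ..., lists and objects as JSON in quotes. send_rows: Moves the arm, as the interface text tells. Its arguments: {"type":"object","properties":{"moves":{"type":"array"},"grip_force":{"type":"number"}},"required":["moves"]}

```bash
mkdir -p pics
cat > h.py <<'E'
import numpy as np, cv2
from workcell import env, optics, spotter
def cal(n):
    c=optics.get_calibration(n); R=cv2.Rodrigues(np.array(c["rvec"],float))[0]; t=np.array(c["tvec"],float).ravel()
    return c,R,t,200/np.tan(np.radians(c["vfov"])/2)
def at_z(n,p,z):
    c,R,t,f=cal(n); d=R.T@np.array([(p[1]-c["cx"])/f,(p[0]-c["cy"])/f,1]); o=-R.T@t
    return o+d*(z-o[2])/d[2]
def at_depth(n,p,D):
    c,R,t,f=cal(n); return R.T@(D*np.array([(p[1]-c["cx"])/f,(p[0]-c["cy"])/f,1])-t)
def px(n,P):
    c,R,t,f=cal(n); q=R@np.array(P)+t; return [f*q[1]/q[2]+c["cy"],f*q[0]/q[2]+c["cx"]]
E
python3 - <<'E'
from h import *
np.set_printoptions(precision=4,suppress=True)
o=env.get_obs(); print(o["clock"],o["tool_pos"],o["tcp_rot"],o["opening"])
for n in ("scene","top"):
    im,d=optics.read_camera(n); cv2.imwrite(f"pics/{n}0.png",im); c,R,t,f=cal(n); print(n,{k:c[k] for k in c},"pos",-R.T@t)
    for l,z in (("grip_bar",.03),("spot",.018),("carrier",0),("stand",0),("needle_tip",.03),("button_top",.104),("solvent_bottle",0),("cotton_buds",0),("lens_cap",0),("timer",0)):
        r=spotter.spot_point(n,l)
        for q in r[:2]: print(l,round(q["conf"],2),np.round(q["at"],1),at_z(n,q["at"],z))
E
```

```text
0.0 [0.2217 0.6371 0.1754] [-3.1403  0.0001  2.8068] 0.09383469840008578
scene {'vfov': 51.04067887870841, 'cx': 324.78130688666215, 'cy': 189.92014099438, 'rvec': array([ 1.9699, -0.7773,  0.439 ]), 'tvec': array([-0.3999,  0.2565,  0.7787])} pos [-0.0752 -0.6799  0.6035]
grip_bar 0.72 [196.2 253.5] [0.4427 0.1742 0.03  ]
spot 0.72 [186.3 315.6] [0.6152 0.1153 0.018 ]
spot 0.68 [237.3 287.9] [ 0.4031 -0.0248  0.018 ]
carrier 0.58 [196.1 262.9] [0.4896 0.2008 0.    ]
stand 0.62 [185.2 315.4] [0.6404 0.1451 0.    ]
button_top 0.45 [153.4 316.9] [0.6448 0.1402 0.104 ]
button_top 0.16 [240.8 289. ] [ 0.3271 -0.1318  0.104 ]
solvent_bottle 0.57 [241.9 351.5] [ 0.5167 -0.1242  0.    ]
cotton_buds 0.95 [264.5 400.1] [ 0.5349 -0.2562  0.    ]
lens_cap 0.7 [237.8 286.8] [ 0.4146 -0.0044  0.    ]
timer 0.82 [221.3 325.3] [ 0.5312 -0.0163  0.    ]
timer 0.26 [186.4 314.2] [0.633  0.1421 0.    ]
top {'vfov': 55.53642655916559, 'cx': 323.24883129498227, 'cy': 197.23144779767836, 'rvec': array([ 2.1418, -2.1792,  0.2077]), 'tvec': array([-0.0155,  0.5387,  0.887 ])} pos [0.3982 0.0133 0.9583]
grip_bar 0.81 [236.9 236.8] [0.4462 0.1855 0.03  ]
grip_bar 0.55 [214.  231.4] [0.502  0.1993 0.03  ]
spot 0.75 [196.  221.8] [0.5486 0.226  0.018 ]
spot 0.51 [215.8 232.3] [0.4988 0.1994 0.018 ]
carrier 0.71 [214.  232.4] [0.5053 0.2028 0.    ]
carrier 0.39 [200.5 409. ] [ 0.5329 -0.2473  0.    ]
stand 0.56 [164.1 257.1] [0.6332 0.1419 0.    ]
stand 0.55 [216.7 231.9] [0.4985 0.2039 0.    ]
button_top 0.56 [155.4 251. ] [0.6284 0.142  0.104 ]
solvent_bottle 0.71 [152.1 252.8] [0.6651 0.1531 0.    ]
solvent_bottle 0.68 [209.2 362.9] [ 0.5123 -0.1272  0.    ]
cotton_buds 0.86 [203.7 410.8] [ 0.5246 -0.2515  0.    ]
cotton_buds 0.42 [197.  218.2] [0.549  0.2391 0.    ]
lens_cap 0.66 [244.8 318. ] [ 0.4243 -0.011   0.    ]
timer 0.55 [204.5 320.5] [ 0.526  -0.0192  0.    ]
```

Run:
```python
import cv2
a=cv2.imread("pics/top0.png")[90:290,180:440]; cv2.imwrite("pics/t0c.png",cv2.resize(a,None,fx=3,fy=3,interpolation=2))
a=cv2.imread("pics/scene0.png")[90:290,200:440]; cv2.imwrite("pics/s0c.png",cv2.resize(a,None,fx=3,fy=3,interpolation=2))
```

```text
(no output)
```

View pics/t0c.png

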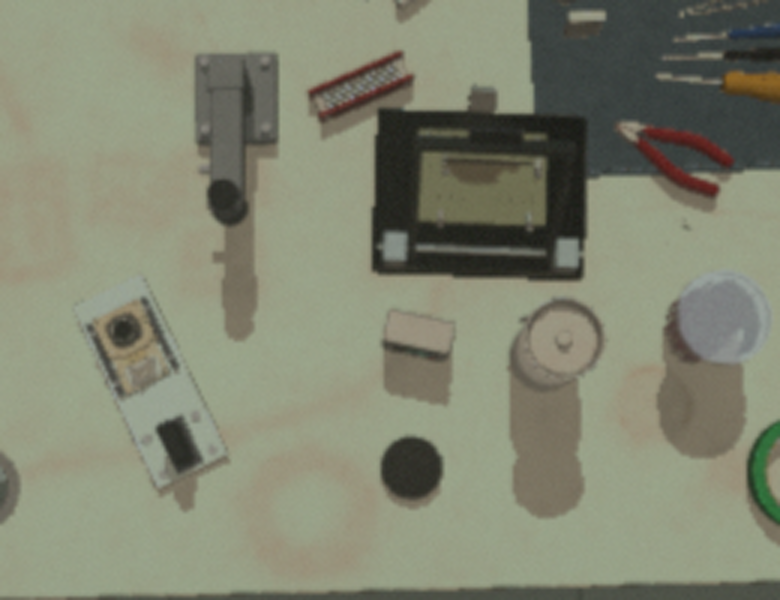

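View pics/s0c.png

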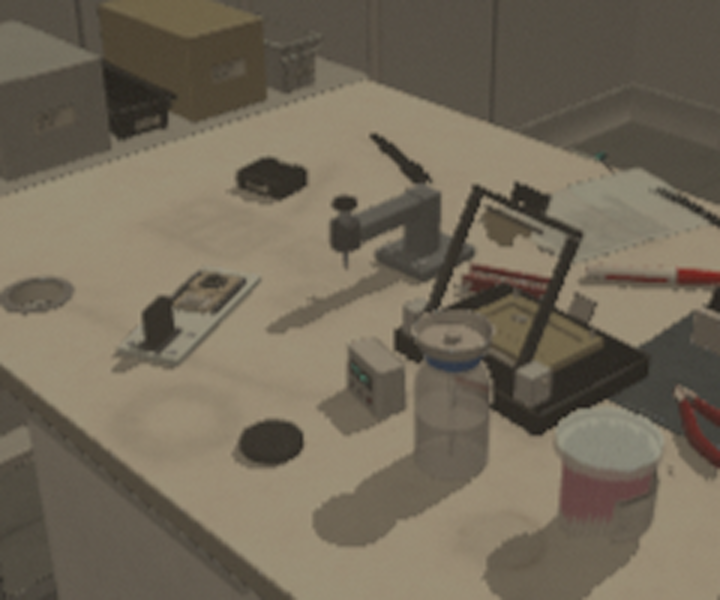

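The top view shows the button at about (156, 255), the thumb-stick at (200, 221) and the bar at (238, 240). The spotter's `stand` and `spot` points in the scene view look unreliable. The path is clear, so I'll refine using depth and dark blobs.

```bash
cat > m.py <<'E'
from h import *
np.set_printoptions(precision=4,suppress=True)
def cloud(n,d):
    c,R,t,f=cal(n); v,u=np.mgrid[:400,:640]; X=np.stack([(u-c["cx"])/f*d,(v-c["cy"])/f*d,d],-1); P=(X-t)@R; P[d==0]=np.nan; return P
def blob(n,im,P,c0,r,zr,thr=None):
    m=(np.hypot(P[...,0]-c0[0],P[...,1]-c0[1])<r)&(P[...,2]>zr[0])&(P[...,2]<zr[1])
    if thr is not None: m&=im.max(-1)<thr
    v,u=np.nonzero(m); q=P[m]
    if len(v)==0: return None
    k=cv2.minAreaRect(q[:,:2].astype(np.float32)*1000)
    return len(v),(v.mean(),u.mean()),np.median(q[:,2]),q.mean(0),k
E
python3 - <<'E'
from m import *
for n in ("scene","top"):
    im,d=optics.read_camera(n); P=cloud(n,d)
    m=(np.abs(P[...,0]-.5)<.06)&(np.abs(P[...,1]-.08)<.05); print(n,"bench z",np.nanmedian(P[m][:,2]))
    for name,c0,r,zr,thr,z in (("button",(.63,.142),.03,(.09,.12),None,.104),("stick",(.549,.226),.013,(.008,.03),70,.018),("bar",(.446,.186),.035,(.036,.06),None,.046),("plate",(.50,.203),.11,(.004,.03),None,.008)):
        b=blob(n,im,P,c0,r,zr,thr)
        if b: print(n,name,b,at_z(n,b[1],z))
    for l in("button_top","needle_tip","stand","spot"):
      for q in spotter.outline_of(n,l)[:2]:
        v,u=np.nonzero(q["pixels"]); print(l,q["conf"],len(v),v.mean(),u.mean())
E
```

```text
scene bench z -0.4359515569300968
scene button (43, (np.float64(157.32558139534885), np.float64(314.3255813953488)), np.float64(0.10144786199867828), array([0.6271, 0.1315, 0.1004]), ((627.3823852539062, 133.17147827148438), (24.238262176513672, 22.69161605834961), 48.69894027709961)) [0.622  0.1256 0.104 ]
scene stick (5, (np.float64(182.4), np.float64(271.4)), np.float64(0.01646965609626264), array([0.5395, 0.2259, 0.0158]), ((539.4222412109375, 226.40174865722656), (13.908745765686035, 7.173932075500488), 66.7665786743164)) [0.5372 0.2225 0.018 ]
scene bar (57, (np.float64(192.0701754385965), np.float64(251.43859649122808)), np.float64(0.043767565496883855), array([0.4397, 0.1773, 0.0429]), ((441.6606750488281, 180.0813446044922), (34.97502899169922, 14.583086967468262), 25.062713623046875)) [0.4368 0.1725 0.046 ]
scene plate (648, (np.float64(193.6820987654321), np.float64(263.2854938271605)), np.float64(0.009490529407905257), array([0.4898, 0.1963, 0.0107]), ((495.4556884765625, 204.4567108154297), (172.3539276123047, 64.9128646850586), 24.471853256225586)) [0.4908 0.1995 0.008 
[... 839 characters left out ...]
115903578), array([0.4441, 0.1815, 0.0448]), ((444.6011047363281, 182.36036682128906), (33.91621398925781, 14.699369430541992), 25.882225036621094)) [0.444  0.1813 0.046 ]
top plate (1675, (np.float64(215.51044776119403), np.float64(229.33611940298508)), np.float64(0.00904900016581949), array([0.5007, 0.2084, 0.0099]), ((502.06378173828125, 195.17575073242188), (176.0303497314453, 189.85369873046875), 15.735452651977539)) [0.5007 0.2087 0.008 ]
button_top 0.64 99 154.73737373737373 254.08080808080808
button_top 0.48 759 204.91040843214756 365.4137022397892
needle_tip 0.53 80 154.6125 254.0
stand 0.94 1056 129.9251893939394 257.7443181818182
spot 0.87 1783 216.5961862030286 229.79360628154797
```

Top view: bar at (0.444, 0.182), carrier yaw about 0.44, stick at (0.5415, 0.228), button at (0.631, 0.1355). All heights match. Moving to above the bar.

Request:
send_rows --moves '[[[0.022, -0.046, 0, 0.15, 0.06], [0.044, -0.091, 0, 0.31, 0.06], [0.067, -0.137, 0, 0.46, 0.06], [0.089, -0.182, 0, 0.62, 0.06], [0.111, -0.228, 0, 0.773, 0.06]]]'

```text
clock: 2.22
tool_pos: [0.3334, 0.408, 0.1763]
tcp_rot: [3.141, 0.0, -2.698]
wrist_force: [0.4, 0.7, 0.2]
opening: 0.0602
```

Request:
send_rows --moves '[[[0.022, -0.046, 0, 0, 0.05], [0.044, -0.091, -0.02, 0, 0.05], [0.067, -0.137, -0.04, 0, 0.05], [0.089, -0.182, -0.06, 0, 0.05], [0.111, -0.228, -0.08, 0, 0.05]]]'

```text
clock: 2.85
tool_pos: [0.4445, 0.1801, 0.0958]
tcp_rot: [3.142, 0.001, -2.703]
wrist_force: [0.6, 0.8, -0.5]
opening: 0.0498
```

Run:
```python
from m import *
o=env.get_obs(); print(o["clock"],o["tool_pos"],o["tcp_rot"],o["opening"],o["wrist_force"])
n="scene"; im,d=optics.read_camera(n); cv2.imwrite("pics/s1.png",cv2.resize(im[110:260,200:400],None,fx=4,fy=4,interpolation=2))
```

```text
2.85 [0.4445 0.1801 0.0958] [ 3.1415  0.0009 -2.7032] 0.04977646627169625 [ 0.5671  0.7693 -0.5466]
```

View pics/s1.png

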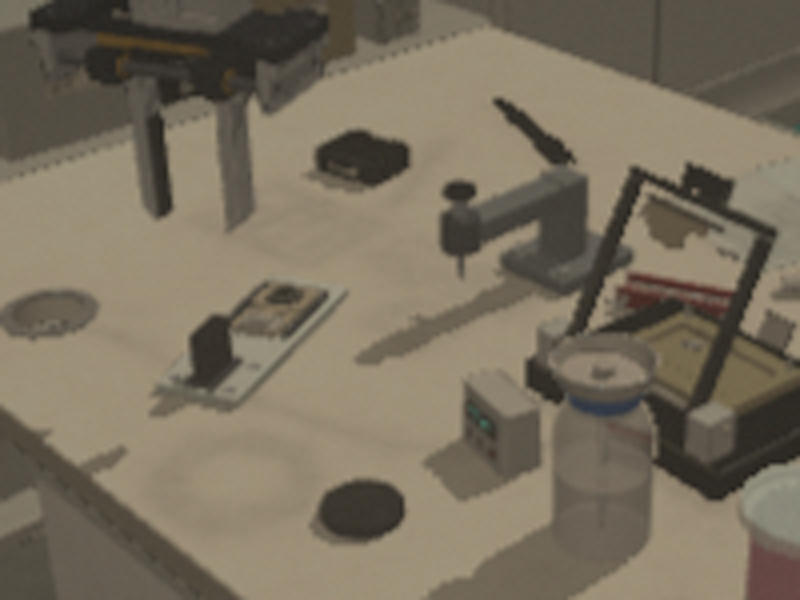

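The fingers are straight over the bar, at about (166, 247) in full-frame pixels. Descending and gripping.

Request:
send_rows --moves '[[[0, 0.0015, -0.03, 0, 0.05], [0, 0.0015, -0.06, 0, 0.05], [0, 0.0015, -0.075, 0, 0.05], [0, 0.0015, -0.082, 0, 0.05], [0, 0.0015, -0.082, 0, 0.05]]]'

```text
clock: 3.52
tool_pos: [0.4439, 0.1831, 0.0143]
tcp_rot: [-3.142, -0.0, -2.703]
wrist_force: [0.3, -0.1, 0.3]
opening: 0.0498
```

Request:
send_rows --moves '[[[0, 0, 0, 0, 0.03], [0, 0, 0, 0, 0.02], [0, 0, 0, 0, 0.008], [0, 0, 0, 0, 0.008], [0, 0, 0, 0, 0.008]]]' --grip_force 15

```text
clock: 4.15
tool_pos: [0.4439, 0.183, 0.0142]
tcp_rot: [-3.142, 0.0, -2.703]
wrist_force: [0.2, 0.1, 2.9]
opening: 0.0138
```

Run:
```python
from m import *
o=env.get_obs(); print(o["clock"],o["tool_pos"],o["tcp_rot"],o["opening"],o["wrist_force"])
n="top"; im,d=optics.read_camera(n); P=cloud(n,d); cv2.imwrite("pics/t2.png",cv2.resize(im[120:260,170:310],None,fx=4,fy=4,interpolation=2))
for name,c0,r,zr,thr in (("button",(.63,.138),.03,(.09,.12),None),("stick",(.5415,.228),.013,(.008,.03),70)):
    print(name,blob(n,im,P,c0,r,zr,thr))
```

```text
4.15 [0.4439 0.183  0.0142] [-3.1415  0.0001 -2.7034] 0.013764438321301361 [0.1618 0.1306 2.9331]
button (84, (np.float64(154.5), np.float64(253.88095238095238)), np.float64(0.10355289450736296), array([0.6307, 0.1355, 0.1032]), ((630.7547607421875, 135.18508911132812), (22.08095359802246, 21.394155502319336), 46.850425720214844))
stick (2, (np.float64(198.0), np.float64(224.5)), np.float64(0.017856369098804028), array([0.5435, 0.2193, 0.0179]), ((543.4794311523438, 219.33779907226562), (4.817166328430176, 0.0), -158.7215576171875))
```

View pics/t2.png

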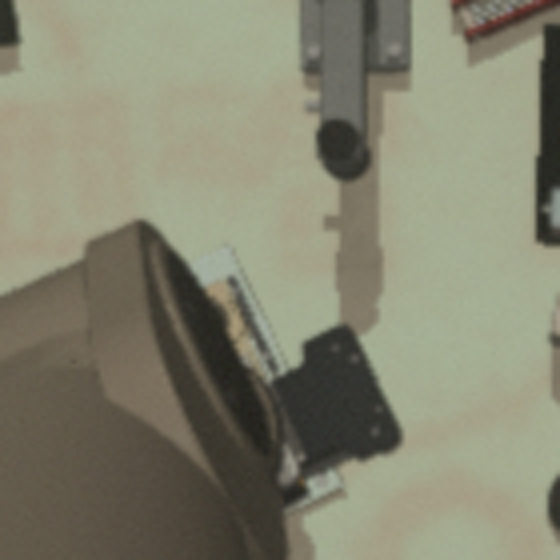

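The grasp holds (opening 13.8 mm). The button is unchanged, and the arm hides the stick from the top camera. Sliding at constant height.

Request:
send_rows --moves '[[[0.006, -0.006, 0, 0, 0.008], [0.017, -0.017, 0, 0, 0.008], [0.028, -0.028, 0, 0, 0.008], [0.039, -0.039, 0, 0, 0.008], [0.05, -0.05, 0, 0, 0.008]]]'

```text
clock: 4.82
tool_pos: [0.4943, 0.1324, 0.0141]
tcp_rot: [3.141, -0.0, -2.703]
wrist_force: [-4.2, 3.8, 5.6]
opening: 0.0138
```

Request:
send_rows --moves '[[[0.01, -0.01, 0, 0, 0.008], [0.02, -0.02, 0, 0, 0.008], [0.03, -0.03, 0, 0, 0.008], [0.038, -0.039, 0, 0, 0.008], [0.041, -0.042, 0, 0, 0.008]]]'

```text
clock: 5.45
tool_pos: [0.5351, 0.0901, 0.014]
tcp_rot: [-3.142, -0.0, -2.704]
wrist_force: [-6.2, 4.7, 8.3]
opening: 0.0132
```

Run:
```python
from m import *
o=env.get_obs(); print(o["clock"],o["tool_pos"],o["tcp_rot"],o["opening"],o["wrist_force"])
n="scene"; im,d=optics.read_camera(n); P=cloud(n,d); cv2.imwrite("pics/s3.png",cv2.resize(im[130:220,260:370],None,fx=6,fy=6,interpolation=2))
print(blob(n,im,P,(.63,.135),.03,(.09,.12)))
it,dt=optics.read_camera("top");Q=cloud("top",dt); print(blob("top",it,Q,(.63,.135),.03,(.09,.12)))
cv2.imwrite("pics/t3.png",cv2.resize(it[120:240,200:320],None,fx=5,fy=5,interpolation=2))
```

```text
5.45 [0.5351 0.0901 0.014 ] [-3.1415 -0.0004 -2.7044] 0.013207991761289463 [-6.2102  4.6537  8.291 ]
(27, (np.float64(157.5185185185185), np.float64(314.3333333333333)), np.float64(0.10137280012943642), array([0.6255, 0.1296, 0.101 ]), ((626.7593994140625, 131.21029663085938), (17.724611282348633, 19.0501766204834), 17.758079528808594))
None
```

View pics/s3.png

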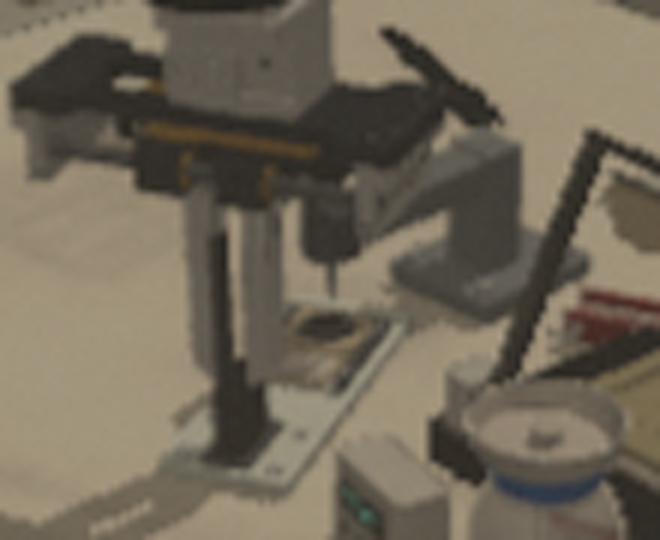

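View pics/t3.png

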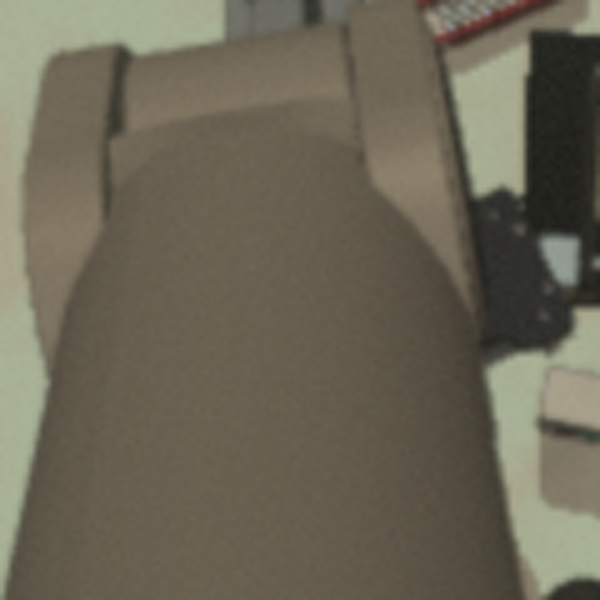

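Run:
```python
from m import *
n="scene"; im=cv2.imread("pics/s3.png")
print("needle",at_z(n,[130+293/6-.5,260+332/6-.5],.03),"stick",at_z(n,[130+326/6-.5,260+326/6-.5],.018))
i2,d=optics.read_camera(n);P=cloud(n,d);print(blob(n,i2,P,(.628,.133),.016,(.008,.028),75))
s=spotter.spot_point(n,"spot")[:2]; print([(q["conf"],q["at"],at_z(n,q["at"],.018)) for q in s])
s=spotter.spot_point(n,"needle_tip")[:2]; print([(q["conf"],q["at"],at_z(n,q["at"],.03)) for q in s])
# dark region centroid of stick at 1x
g=i2.max(-1); print(g[172:192,304:326])
```

```text
needle [0.6311 0.1362 0.03  ] stick [0.6213 0.1298 0.018 ]
(29, (np.float64(184.10344827586206), np.float64(314.13793103448273)), np.float64(0.01521794445128094), array([0.6244, 0.1322, 0.015 ]), ((625.8514404296875, 134.2635498046875), (17.87810516357422, 23.68921661376953), 51.19856262207031))
[(0.68, [180.4, 312.9], array([0.6332, 0.1475, 0.018 ])), (0.62, [238.4, 286.9], array([ 0.3986, -0.0266,  0.018 ]))]
[]
[[ 84  89  92 141 153 153 108  67  57  56  58  56  55  55  56  78 133 156
  161 160 161 148]
 [ 91  92  92 141 157 155 141 113  81  68  61  59  81  86 119 138 156 160
  160 160 148 116]
 [ 95  93  92 143 156 157 157 147 131 130  95  74 126 139 154 158 159 160
  160 161 139  94]
 [ 95  94  93 143 155 157 156 157 156 156 110  82 141 157 155 156 157 158
  158 157 137  91]
 [ 93  93  92 134 153 155 156 153 155 154 111  84 137 152 152 153 155 154
  154 154 148 102]
 [ 93  93  91 127 148 154 153 152 154 153 121  90 138 151 152 153 153 152
  153 135 129 109]
 [ 92  93  91 127 150 151 152 151 152 153 125  98 140 152 151 152 154 152
  151 140 116 107]
 [ 91  92  92 128 145 152 155 1
[... 478 characters left out ...]
7  59  60  61  63  84  98 105
   89  86  72 124]
 [ 93  93  93  89  94  87  65  56  56  56  56  57  58  56  74 114 117 102
   85  73 100 145]
 [ 94  93  92  85  93  94  89  82  75  69  68  75  82 113 121 129 110  83
   69  81 133 143]
 [ 95  93  92  92  96  92  92  92  91  92 107 113 117 127 124 106  81  66
   70 124 151 127]
 [ 95  93  93  93 100 104 102 101 112 112 114 110 112 107 102  85  71  71
  119 150 134 117]
 [ 95  95  93 100 106 113 115 123 128 124 125 127 117 106  90  78  66 100
  145 141 116 134]
 [ 96  94  99 105 111 113 115 125 120 129 143 145 124 101  81  67  81 132
  143 121 136 153]
 [ 97  97 101 106 106 105 107 109 121 140 140 133 111  98  82  72 123 150
  127 126 152 158]]
```

Scene view: the needle tip is at (178.5, 314.8) and the stick at about (183.8, 314.2). They line up sideways, but along the view one row is about 5 mm. I'll let go, back off and measure in the top view.

Request:
send_rows --moves '[[[0, 0, 0, 0, 0.05], [0, 0, 0, 0, 0.05], [0, 0, 0.01, 0, 0.05], [0, 0, 0.04, 0, 0.05], [0, 0, 0.09, 0, 0.05]]]'

```text
clock: 6.32
tool_pos: [0.5338, 0.0907, 0.1046]
tcp_rot: [3.142, -0.002, -2.703]
wrist_force: [-0.1, -0.3, 1.3]
opening: 0.0499
```

Request:
send_rows --moves '[[[-0.02, 0.02, 0.05, 0, 0.05], [-0.05, 0.06, 0.07, 0, 0.05], [-0.08, 0.11, 0.07, 0, 0.05], [-0.11, 0.16, 0.07, 0, 0.05], [-0.13, 0.21, 0.07, 0, 0.05]]]'

```text
clock: 6.95
tool_pos: [0.4035, 0.3025, 0.1752]
tcp_rot: [3.141, 0.001, -2.703]
wrist_force: [0.9, 0.3, 1.3]
opening: 0.05
```

Request:
send_rows --moves '[[[-0.01, 0.05, 0, 0, 0.05], [-0.02, 0.1, 0, 0, 0.05], [-0.03, 0.15, 0, 0, 0.05], [-0.03, 0.15, 0, 0, 0.05], [-0.03, 0.15, 0, 0, 0.05]]]'

```text
clock: 7.58
tool_pos: [0.375, 0.4504, 0.1743]
tcp_rot: [-3.141, 0.0, -2.704]
wrist_force: [-0.2, -1.1, -0.4]
opening: 0.05
```

```bash
cat > look.py <<'E'
from m import *
o=env.get_obs(); print(o["clock"],o["tool_pos"],o["tcp_rot"],o["opening"],o["wrist_force"])
for n in ("top","scene"):
    im,d=optics.read_camera(n); P=cloud(n,d); cv2.imwrite(f"pics/{n}4.png",cv2.resize(im[130:240,210:350],None,fx=5,fy=5,interpolation=2)); np.savez(f"{n}4.npz",im=im,d=d)
    for name,c0,r,zr,thr in (("button",(.63,.135),.03,(.09,.12),None),("stick",(.628,.133),.018,(.008,.028),75),("bar",(.535,.09),.035,(.036,.06),None),("plate",(.58,.11),.10,(.005,.028),None)):
        print(n,name,blob(n,im,P,c0,r,zr,thr))
E
python3 look.py
```

```text
7.575 [0.375  0.4504 0.1743] [-3.141   0.     -2.7036] 0.04997400382536069 [-0.1695 -1.0772 -0.4316]
top button (83, (np.float64(154.4578313253012), np.float64(253.87951807228916)), np.float64(0.10315483019735594), array([0.6308, 0.1355, 0.1032]), ((631.3033447265625, 135.45364379882812), (20.706520080566406, 21.956378936767578), 54.847164154052734))
top stick (39, (np.float64(166.23076923076923), np.float64(258.35897435897436)), np.float64(0.01631703477272742), array([0.6237, 0.1365, 0.0162]), ((623.49072265625, 136.37881469726562), (13.978957176208496, 23.884788513183594), 16.5810604095459))
top bar (82, (np.float64(199.3170731707317), np.float64(275.9634146341463)), np.float64(0.045106877077115595), array([0.5343, 0.0899, 0.0448]), ((535.2775268554688, 90.29202270507812), (34.315162658691406, 13.756959915161133), 29.181900024414062))
top plate (1361, (np.float64(182.77443056576047), np.float64(267.67009551800146)), np.float64(0.009159213368500252), array([0.5822, 0.1137, 0.0101]), ((603.7606201171875, 85.9897232055664), (168.65455627441406, 133.18995666503906), 26.18181800842285))
[... 301 characters left out ...]
p.float64(314.0967741935484)), np.float64(0.01616682555102055), array([0.6229, 0.1306, 0.0158]), ((625.1731567382812, 131.614501953125), (21.62053680419922, 19.068635940551758), 2.561363697052002))
scene bar (55, (np.float64(192.8181818181818), np.float64(299.23636363636365)), np.float64(0.04388046349246532), array([0.5307, 0.0855, 0.0425]), ((532.689697265625, 87.87838745117188), (31.900968551635742, 13.722517967224121), 27.991256713867188))
scene plate (620, (np.float64(194.59516129032258), np.float64(308.61129032258066)), np.float64(0.009335674708747587), array([0.5792, 0.1039, 0.0107]), ((598.4766235351562, 88.6608657836914), (172.13455200195312, 124.06126403808594), 27.120071411132812))
```

View pics/top4.png

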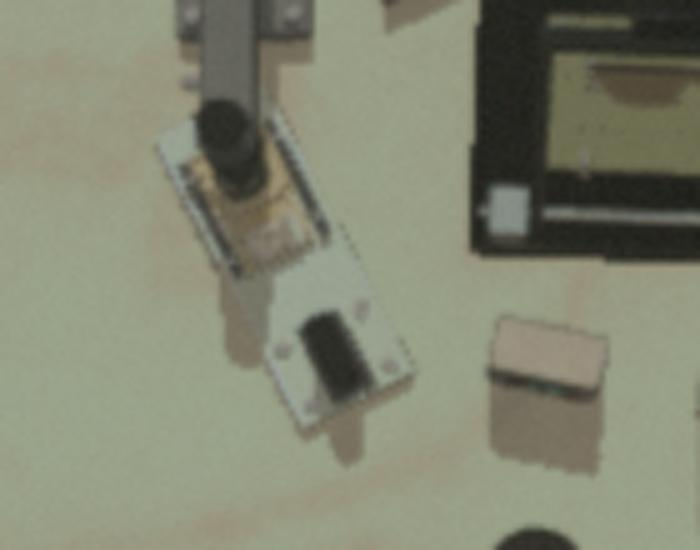

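```bash
cat > fit.py <<'E'
from m import *
from scipy.optimize import minimize
def fit(n,d,x0,S=8):
    P=cloud(n,d); z=P[...,2]; c,R,t,f=cal(n)
    r0,c0,r1,c1=[int(k) for k in (px(n,x0[:2]+[0])[0]-45,px(n,x0[:2]+[0])[1]-50,px(n,x0[:2]+[0])[0]+45,px(n,x0[:2]+[0])[1]+50)]
    zz=z[r0:r1,c0:c1]; near=np.hypot(P[r0:r1,c0:c1,0]-x0[0],P[r0:r1,c0:c1,1]-x0[1])<.13
    ign=cv2.dilate(((zz>.05)|np.isnan(zz)).astype(np.uint8),np.ones((3,3)))>0
    # also ignore bar-lean and foot neighbourhoods
    occ=np.clip((zz)/.008,0,1)
    def cost(p):
        a=p[2]/10; u=np.array([np.cos(a),np.sin(a)]); v=np.array([-u[1],u[0]])
        q=[px(n,list(np.array(p[:2])/1+sx*.085*u+sy*.032*v)+[.008]) for sx,sy in((1,1),(1,-1),(-1,-1),(-1,1))]
        m=np.zeros(((r1-r0)*S,(c1-c0)*S),np.uint8)
        pts=np.array([[(b-c0+.5)*S,(a_-r0+.5)*S] for a_,b in q])
        cv2.fillPoly(m,[np.round(pts*16).astype(np.int32)],255,shift=4)
        mm=cv2.resize(m,(c1-c0,r1-r0),interpolation=cv2.INTER_AREA)/255.
        return np.abs(mm-occ)[near&~ign].sum()
    s=min((minimize(cost,[x0[0]+dx,x0[1]+dy,x0[2]*10],method="Nelder-Mead",options=dict(initial_simplex=[[x0[0]+dx,x0[1]+dy,x0[2]*10],[x0[0]+.006,x0[1],x0[2]*10],[x0[0],x0[1]+.006,x0[2]*10],[x0[0],x0[1],x0[2]*10+.6]],xatol=1e-5,fatol=1e-3)) for dx in(0,.003) for dy in(.001,-.003)),key=lambda s:s.fun)
    x,y,a=s.x[0],s.x[1],s.x[2]/10
    return x,y,a,s.fun,(x+.045*np.cos(a),y+.045*np.sin(a)),(x-.06*np.cos(a),y-.06*np.sin(a))
if __name__=="__main__":
    for n in("top","scene"): print(n,*fit(n,np.load(n+"4.npz")["d"],[.589,.115,.46]))
E
python3 fit.py
```

```text
top 0.5889838096260627 0.11766414669583208 0.46572330520785704 769.7491588109126 (np.float64(0.6291911739635232), np.float64(0.13787226024051275)) (np.float64(0.5353739905094486), np.float64(0.09071999530292456))Traceback (most recent call last):
  File "fit.py", line 22, in <module>
    for n in("top","scene"): print(n,*fit(n,np.load(n+"4.npz")["d"],[.589,.115,.46]))
                                      ~~~^^^^^^^^^^^^^^^^^^^^^^^^^^^^^^^^^^^^^^^^^^^
  File "fit.py", line 18, in fit
    s=min((minimize(cost,[x0[0]+dx,x0[1]+dy,x0[2]*10],method="Nelder-Mead",options=dict(initial_simplex=[[x0[0]+dx,x0[1]+dy,x0[2]*10],[x0[0]+.006,x0[1],x0[2]*10],[x0[0],x0[1]+.006,x0[2]*10],[x0[0],x0[1],x0[2]*10+.6]],xatol=1e-5,fatol=1e-3)) for dx in(0,.003) for dy in(.001,-.003)),key=lambda s:s.fun)
  File "fit.py", line 18, in <genexpr>
    s=min((minimize(cost,[x0[0]+dx,x0[1]+dy,x0[2]*10],method="Nelder-Mead",options=dict(initial_simplex=[[x0[0]+dx,x0[1]+dy,x0[2]*10],[x0[0]+.006,x0[1],x0[2]*10],[x0[0],x0[1]+.006,x0[2]*10],[x0[0],x0[1],x0[2]*10+.6]],xatol=1e-5,fatol=1e-3)) for dx in(0,.003) for dy in(.
[... 336 characters left out ...]
bounds,
                               **options)
    fsim[j] = func(sim[j])
              ~~~~^^^^^^^^
    fx = function(np.copy(x), *(wrapper_args + args))
  File "fit.py", line 12, in cost
    q=[px(n,list(np.array(p[:2])/1+sx*.085*u+sy*.032*v)+[.008]) for sx,sy in((1,1),(1,-1),(-1,-1),(-1,1))]
       ~~^^^^^^^^^^^^^^^^^^^^^^^^^^^^^^^^^^^^^^^^^^^^^^^^^^^^^^
  File "h.py", line 12, in px
    c,R,t,f=cal(n); q=R@np.array(P)+t; return [f*q[1]/q[2]+c["cy"],f*q[0]/q[2]+c["cx"]]
            ~~~^^^
  File "h.py", line 4, in cal
    c=optics.get_calibration(n); R=cv2.Rodrigues(np.array(c["rvec"],float))[0]; t=np.array(c["tvec"],float).ravel()
ValueError: time passes only in moves, steps and waits
```

```bash
sed -i 's/^def cal(n):/from functools import lru_cache\n@lru_cache\ndef cal(n):/' h.py; timeout 200 python3 - <<'E'
from fit import *
for n in("top","scene"):
    D=np.load(n+"4.npz")["d"]
    print(n,*np.round(np.hstack([np.ravel(k) for k in fit(n,D,[.589,.115,.46])]),4))
D=cv2.imread("pics/top0.png"); im=np.load("top4.npz")["im"]
# stick dark pixels then vs sub-region: bar long axis by dark pixels
for nm,I,c0 in (("before",D,(237.5,237.3)),("now",im,(199.3,276))):
    v,u=np.mgrid[:400,:640]; m=(np.hypot(v-c0[0],u-c0[1])<10)&(I.max(-1)<75); pts=np.array([at_z("top",(a,b),.046)[:2] for a,b in zip(v[m],u[m])])
    r=cv2.minAreaRect((pts*1000).astype(np.float32)); w=np.linalg.eigh(np.cov(pts.T))[1][:,1]; print(nm,m.sum(),pts.mean(0),r,np.arctan(w[1]/w[0]))
E
```

```text
top 0.589 0.1177 0.4657 769.7492 0.6292 0.1379 0.5354 0.0907
scene 0.5837 0.1135 0.4755 297.6774 0.6237 0.1341 0.5303 0.086
before 134 [0.4427 0.1772] ((442.7166442871094, 177.3253936767578), (38.579017639160156, 18.723400115966797), 26.79961585998535) 0.4441247628381376
now 129 [0.5298 0.0887] ((530.5494995117188, 88.82638549804688), (39.41690444946289, 19.3017520904541), 26.069082260131836) 0.4339034012979214
```

The plate edges show the carrier twisted about +0.035 rad in the grip while sliding. The stick is now near (0.629, 0.138) and the needle at (0.631, 0.1355), so it's about 3 mm off. Gripping harder with the tool at yaw 0.438 should square the bar up and swing the stick back under the needle.

Request:
send_rows --moves '[[[0.02, -0.05, 0, 0, 0.05], [0.04, -0.1, 0, 0, 0.05], [0.06, -0.15, 0, 0, 0.05], [0.08, -0.2, 0, 0, 0.05], [0.1, -0.25, 0, 0, 0.05]]]'

```text
clock: 8.3
tool_pos: [0.4753, 0.1981, 0.1746]
tcp_rot: [3.141, 0.001, -2.705]
wrist_force: [0.1, 0.2, -0.4]
opening: 0.0498
```

Request:
send_rows --moves '[[[0.03, -0.05, 0, 0, 0.05], [0.05, -0.09, 0, 0, 0.05], [0.06, -0.11, -0.03, 0, 0.05], [0.06, -0.11, -0.06, 0, 0.05], [0.06, -0.11, -0.07, 0, 0.05]]]'

```text
clock: 8.93
tool_pos: [0.5338, 0.0896, 0.1031]
tcp_rot: [3.141, -0.002, -2.705]
wrist_force: [0.4, -0.4, 0.4]
opening: 0.0502
```

Request:
send_rows --moves '[[[0.001, 0.001, -0.03, 0, 0.05], [0.001, 0.001, -0.06, 0, 0.05], [0.001, 0.001, -0.08, 0, 0.05], [0.001, 0.001, -0.087, 0, 0.05], [0.001, 0.001, -0.087, 0, 0.04]]]'

```text
clock: 9.55
tool_pos: [0.536, 0.092, 0.0176]
tcp_rot: [-3.142, 0.0, -2.704]
wrist_force: [-0.5, -0.4, 0.2]
opening: 0.043
```

Request:
send_rows --moves '[[[0, 0, 0, 0, 0.025], [0, 0, 0, 0, 0.018], [0, 0, 0, 0, 0.008], [0, 0, 0, 0, 0.008], [0, 0, 0, 0, 0.008]]]' --grip_force 40

```text
clock: 10.18
tool_pos: [0.5358, 0.092, 0.0171]
tcp_rot: [-3.142, -0.0, -2.703]
wrist_force: [-0.4, -0.1, -0.3]
opening: 0.0078
```

Request:
send_rows --moves '[[[0, 0, 0, 0, 0.02], [0, 0, 0, 0, 0.04], [0, 0, 0, 0, 0.05], [0, 0, 0.03, 0, 0.05], [0, 0, 0.08, 0, 0.05]]]'

```text
clock: 10.8
tool_pos: [0.5346, 0.0917, 0.0968]
tcp_rot: [3.141, -0.003, -2.703]
wrist_force: [0.3, -0.6, -0.5]
opening: 0.0495
```

Request:
send_rows --moves '[[[-0.02, 0.02, 0.05, 0, 0.05], [-0.05, 0.06, 0.07, 0, 0.05], [-0.08, 0.11, 0.07, 0, 0.05], [-0.11, 0.16, 0.07, 0, 0.05], [-0.13, 0.21, 0.07, 0, 0.05]]]'

```text
clock: 11.42
tool_pos: [0.4044, 0.3035, 0.1675]
tcp_rot: [3.141, 0.001, -2.703]
wrist_force: [0.6, -0.0, 0.1]
opening: 0.0497
```

Request:
send_rows --moves '[[[-0.01, 0.05, 0, 0, 0.05], [-0.02, 0.1, 0, 0, 0.05], [-0.03, 0.15, 0, 0, 0.05], [-0.03, 0.15, 0, 0, 0.05], [-0.03, 0.15, 0, 0, 0.05]]]'

```text
clock: 12.05
tool_pos: [0.3759, 0.4513, 0.1667]
tcp_rot: [-3.141, -0.001, -2.704]
wrist_force: [0.4, -0.6, -0.2]
opening: 0.0499
```

```bash
timeout 300 python3 - <<'E'
import look
from fit import *
for n in("top","scene"):
    print(n,*np.round(np.hstack([np.ravel(k) for k in fit(n,np.load(n+"4.npz")["d"],[.589,.115,.46])]),4))
E
```

```text
12.05 [0.3759 0.4513 0.1667] [-3.1408 -0.0005 -2.7036] 0.049946616871531214 [ 0.3556 -0.5975 -0.2128]
top button (84, (np.float64(154.5), np.float64(253.88095238095238)), np.float64(0.10346713220043421), array([0.6306, 0.1355, 0.1034]), ((631.2388305664062, 135.69158935546875), (21.746980667114258, 21.5650691986084), 39.912776947021484))
top stick (39, (np.float64(166.25641025641025), np.float64(258.2564102564103)), np.float64(0.016134457361630904), array([0.6236, 0.1367, 0.0164]), ((624.4562377929688, 136.7554168701172), (14.803260803222656, 23.893081665039062), 18.125913619995117))
top bar (82, (np.float64(199.3170731707317), np.float64(275.9634146341463)), np.float64(0.04497963023588826), array([0.5343, 0.0899, 0.0449]), ((534.8758544921875, 90.05328369140625), (33.455726623535156, 13.76994514465332), 29.200592041015625))
top plate (1371, (np.float64(182.75711159737418), np.float64(267.87089715536104)), np.float64(0.009054942780858237), array([0.5823, 0.1132, 0.0101]), ((595.7872314453125, 90.4358139038086), (181.44163513183594, 150.38824462890625), 27.285594940185547))
scene butt
[... 416 characters left out ...]
.1175079345703), (22.18952751159668, 23.381410598754883), 24.11833381652832))
scene bar (53, (np.float64(192.75471698113208), np.float64(299.0943396226415)), np.float64(0.04398863316134287), array([0.5303, 0.0855, 0.0429]), ((532.1109008789062, 87.07217407226562), (34.89106369018555, 13.542272567749023), 24.61332130432129))
scene plate (627, (np.float64(194.5518341307815), np.float64(308.92344497607655)), np.float64(0.00931267645263077), array([0.5798, 0.1033, 0.0108]), ((599.45751953125, 88.44021606445312), (173.62574768066406, 124.86339569091797), 27.22690200805664))
top 0.5887 0.1175 0.4688 734.5174 0.6289 0.1378 0.5352 0.0903
scene 0.5837 0.1136 0.473 309.4769 0.6238 0.1341 0.5303 0.0863
```

View pics/top4.png

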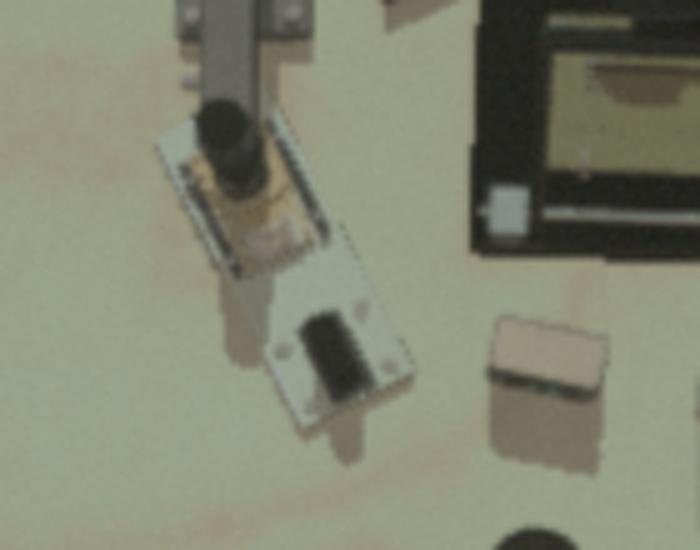

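View pics/scene4.png

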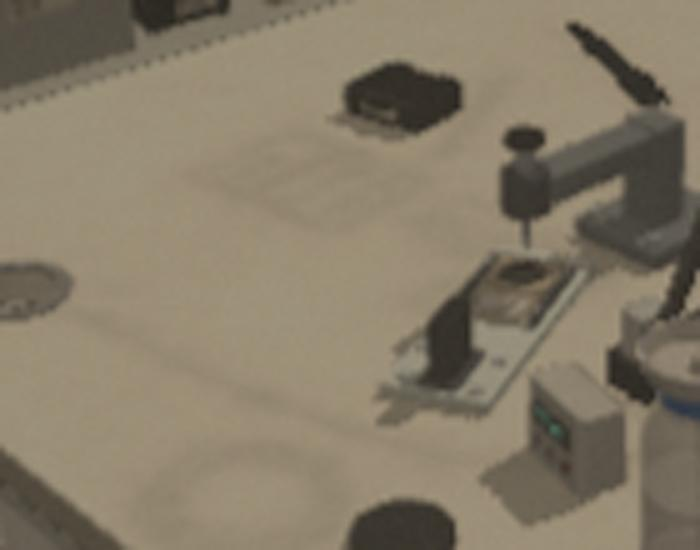

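The carrier hasn't moved. The fingers shut to 7.8 mm, the commanded opening, so that grip did nothing: the bar is 14 mm thick. I'll regrasp aligned with the bar and check the grip.

Request:
send_rows --moves '[[[0.02, -0.05, 0, 0, 0.05], [0.04, -0.1, 0, 0, 0.05], [0.06, -0.15, 0, 0, 0.05], [0.08, -0.2, 0, 0, 0.05], [0.1, -0.25, 0, 0.03, 0.05]]]'

```text
clock: 12.78
tool_pos: [0.4763, 0.1992, 0.1675]
tcp_rot: [3.142, 0.001, -2.675]
wrist_force: [1.2, 0.9, 0.2]
opening: 0.05
```

Request:
send_rows --moves '[[[0.03, -0.05, 0, 0, 0.05], [0.05, -0.09, 0, 0, 0.05], [0.059, -0.111, -0.03, 0, 0.05], [0.059, -0.111, -0.06, 0, 0.05], [0.059, -0.111, -0.07, 0, 0.05]]]'

```text
clock: 13.4
tool_pos: [0.5338, 0.0896, 0.096]
tcp_rot: [3.141, -0.002, -2.675]
wrist_force: [-0.3, -0.2, 0.5]
opening: 0.0496
```

Request:
send_rows --moves '[[[0, 0, -0.03, 0, 0.05], [0, 0, -0.06, 0, 0.05], [0, 0, -0.075, 0, 0.05], [0, 0, -0.083, 0, 0.05], [0, 0, -0.083, 0, 0.05]]]'

```text
clock: 14.02
tool_pos: [0.535, 0.091, 0.0144]
tcp_rot: [-3.142, 0.0, -2.673]
wrist_force: [0.2, -0.3, 1.1]
opening: 0.0499
```

Request:
send_rows --moves '[[[0, 0, 0, 0, 0.03], [0, 0, 0, 0, 0.02], [0, 0, 0, 0, 0.011], [0, 0, 0, 0, 0.011], [0, 0, 0, 0, 0.011]]]' --grip_force 15

```text
clock: 14.65
tool_pos: [0.5349, 0.091, 0.0142]
tcp_rot: [-3.142, 0.0, -2.674]
wrist_force: [-0.6, 1.0, 4.0]
opening: 0.0136
```

Run:
```python
from m import *
o=env.get_obs(); print(o["clock"],o["tool_pos"],o["tcp_rot"],o["opening"],o["wrist_force"],o["wrist_torque"])
n="scene"; im,d=optics.read_camera(n); cv2.imwrite("pics/s5.png",cv2.resize(im[130:220,260:370],None,fx=6,fy=6,interpolation=2))
```

```text
14.65 [0.5349 0.091  0.0142] [-3.1415  0.0001 -2.6735] 0.013559419364963868 [-0.6069  0.9696  4.0009] [ 0.0071  0.2312 -0.0591]
```

View pics/s5.png

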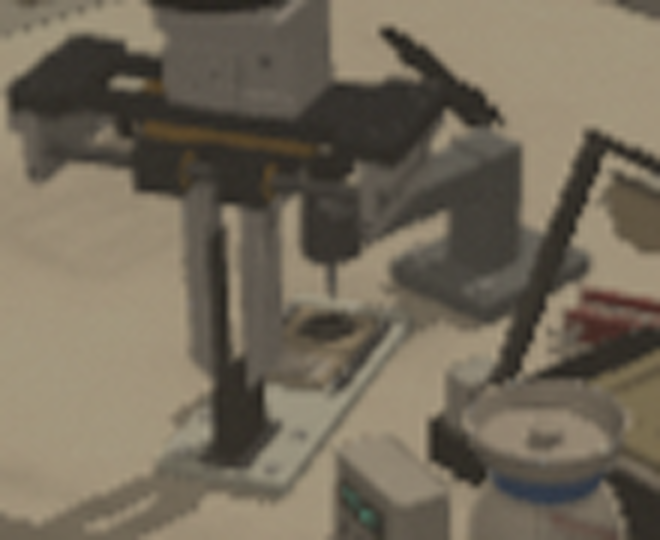

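The grip holds at 13.6 mm. Rotating the carrier slightly, with a small x correction.

Request:
send_rows --moves '[[[0, 0, 0.001, -0.01, 0.011], [0.0005, 0, 0.001, -0.02, 0.011], [0.001, 0, 0.001, -0.035, 0.011], [0.001, 0, 0.001, -0.05, 0.011], [0.001, 0, 0.001, -0.05, 0.011]]]'

```text
clock: 15.32
tool_pos: [0.5358, 0.091, 0.015]
tcp_rot: [-3.142, -0.0, -2.724]
wrist_force: [-0.0, 1.5, -3.1]
opening: 0.0135
```

Request:
send_rows --moves '[[[0, 0, 0, 0, 0.03], [0, 0, 0, 0, 0.05], [0, 0, 0.01, 0, 0.05], [0, 0, 0.04, 0, 0.05], [0, 0, 0.085, 0, 0.05]]]'

```text
clock: 15.95
tool_pos: [0.5351, 0.0907, 0.1009]
tcp_rot: [-3.142, -0.002, -2.724]
wrist_force: [0.8, 0.3, 0.4]
opening: 0.0499
```

Request:
send_rows --moves '[[[-0.02, 0.02, 0.05, 0, 0.05], [-0.05, 0.06, 0.07, 0, 0.05], [-0.08, 0.11, 0.07, 0, 0.05], [-0.11, 0.16, 0.07, 0, 0.05], [-0.13, 0.21, 0.07, 0, 0.05]]]'

```text
clock: 16.58
tool_pos: [0.4046, 0.3024, 0.1712]
tcp_rot: [3.141, 0.001, -2.723]
wrist_force: [1.0, 0.4, 0.0]
opening: 0.0502
```

Request:
send_rows --moves '[[[-0.01, 0.05, 0, 0, 0.05], [-0.02, 0.1, 0, 0, 0.05], [-0.03, 0.15, 0, 0, 0.05], [-0.03, 0.15, 0, 0, 0.05], [-0.03, 0.15, 0, 0, 0.05]]]'

```text
clock: 17.2
tool_pos: [0.3761, 0.4503, 0.1703]
tcp_rot: [-3.141, 0.0, -2.724]
wrist_force: [0.8, 0.3, 0.1]
opening: 0.0497
```

```bash
timeout 300 python3 - <<'E'
import look
from fit import *
for n in("top","scene"):
    print(n,*np.round(np.hstack([np.ravel(k) for k in fit(n,np.load(n+"4.npz")["d"],[.589,.115,.46])]),4))
E
```

```text
17.2 [0.3761 0.4503 0.1703] [-3.141   0.0001 -2.7237] 0.0497155895751647 [0.8009 0.3134 0.1454]
top button (84, (np.float64(154.5), np.float64(253.88095238095238)), np.float64(0.10355994019697826), array([0.6307, 0.1355, 0.1033]), ((630.8438110351562, 135.34878540039062), (21.9813175201416, 21.39418601989746), 45.02203369140625))
top stick (34, (np.float64(165.76470588235293), np.float64(259.2647058823529)), np.float64(0.016940316410560055), array([0.6247, 0.1341, 0.017 ]), ((624.86669921875, 134.1099853515625), (11.801286697387695, 22.436004638671875), 21.630870819091797))
top bar (81, (np.float64(199.11111111111111), np.float64(275.8395061728395)), np.float64(0.044418713911244086), array([0.5349, 0.0903, 0.0446]), ((535.1411743164062, 90.43133544921875), (33.67428970336914, 13.570028305053711), 22.448476791381836))
top plate (1378, (np.float64(182.16328011611031), np.float64(268.34615384615387)), np.float64(0.009037169278670707), array([0.5838, 0.112 , 0.0101]), ((604.163818359375, 84.65807342529297), (169.4214630126953, 133.0364532470703), 25.076391220092773))
scene button (43, (n
[... 408 characters left out ...]
36245727539062), (16.18558692932129, 22.505016326904297), 31.5461368560791))
scene bar (54, (np.float64(192.7037037037037), np.float64(299.037037037037)), np.float64(0.04383540897031278), array([0.5303, 0.0858, 0.0429]), ((531.9880981445312, 87.36457824707031), (34.47134017944336, 14.790873527526855), 30.307682037353516))
scene plate (629, (np.float64(194.39904610492846), np.float64(309.5341812400636)), np.float64(0.009197917234234998), array([0.5817, 0.1028, 0.0107]), ((599.3731079101562, 88.73836517333984), (172.85919189453125, 125.53073120117188), 27.124113082885742))
top 0.59 0.1164 0.4402 725.2183 0.6307 0.1356 0.5357 0.0908
scene 0.5849 0.1125 0.4434 309.222 0.6255 0.1318 0.5307 0.0867
```

After letting go, the top fit puts the stick at (0.6307, 0.1356) and the needle at (0.6307, 0.1355). The scene view agrees within about 2 mm. Now I'll shut the fingers and go above the button.

Request:
send_rows --moves '[[[0.05, -0.05, 0, 0, 0.0], [0.1, -0.1, 0, 0, 0.0], [0.14, -0.15, 0, 0, 0.0], [0.17, -0.2, 0, 0, 0.0], [0.2, -0.25, 0, 0, 0.0]]]'

```text
clock: 17.92
tool_pos: [0.572, 0.2058, 0.1707]
tcp_rot: [-3.141, 0.001, -2.725]
wrist_force: [0.2, 0.2, 0.5]
opening: 0.0031
```

Request:
send_rows --moves '[[[0.03, -0.03, 0, 0, 0], [0.055, -0.065, 0, 0, 0], [0.055, -0.065, -0.02, 0, 0], [0.055, -0.065, -0.04, 0, 0], [0.055, -0.065, -0.05, 0, 0]]]'

```text
clock: 18.55
tool_pos: [0.6255, 0.1426, 0.1195]
tcp_rot: [-3.141, -0.001, -2.725]
wrist_force: [0.1, 0.2, 0.4]
opening: 0.0004
```

Request:
send_rows --moves '[[[0.005, -0.007, 0, 0, 0], [0.005, -0.007, 0, 0, 0], [0.005, -0.007, -0.005, 0, 0], [0.005, -0.007, -0.01, 0, 0], [0.005, -0.007, -0.01, 0, 0]]]'

```text
clock: 19.18
tool_pos: [0.6306, 0.1371, 0.1096]
tcp_rot: [3.141, -0.001, -2.723]
wrist_force: [1.2, 0.5, -0.4]
opening: 0.0007
```

Run:
```python
from m import *
o=env.get_obs(); print(o["clock"],o["tool_pos"],o["tcp_rot"],o["opening"],o["wrist_force"])
n="scene"; im,d=optics.read_camera(n); cv2.imwrite("pics/s6.png",cv2.resize(im[120:210,260:370],None,fx=6,fy=6,interpolation=2))
```

```text
19.175 [0.6306 0.1371 0.1096] [ 3.1415 -0.0008 -2.7232] 0.0007169744060617615 [ 1.2005  0.4707 -0.3766]
```

View pics/s6.png

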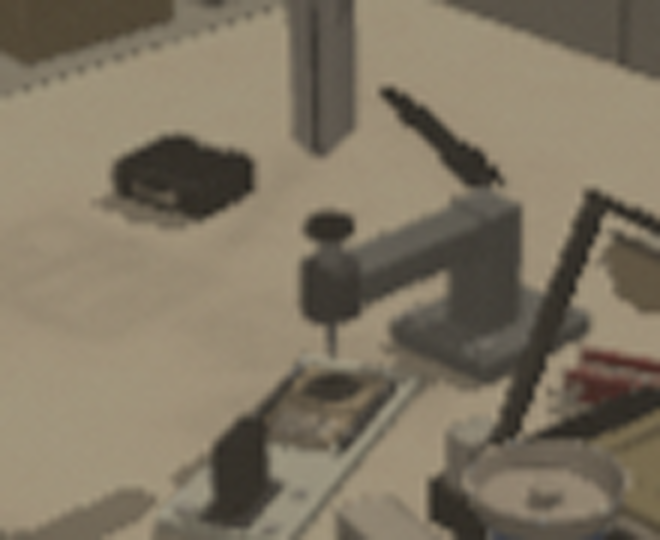

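Run:
```python
from m import *
print(px("scene",[.6306,.1371,.1096]),px("scene",[.631,.1355,.104]),px("scene",[.631,.1355,.03]),"s1",px("scene",[.4445,.18,.0958]))
im,d=optics.read_camera("scene"); P=cloud("scene",d)
print("tip px seen ~",120+152/6,260+320/6); 
for r in (132,136,140,143,145): print(r,P[r,309:320:3].round(3).tolist())
o=env.get_obs(); print(o["tool_pos"],o["joint_pos"])
```

```text
[np.float64(153.38196647023534), np.float64(313.8618090169302)] [np.float64(155.31878265028772), np.float64(314.38811347535426)] [np.float64(178.4333512160125), np.float64(314.95833147044794)] s1 [np.float64(173.70807459177553), np.float64(250.46444936634558)]
tip px seen ~ 145.33333333333334 313.3333333333333
132 [[0.618, 0.141, 0.176], [0.625, 0.136, 0.176], [0.626, 0.125, 0.179], [0.637, 0.125, 0.176]]
136 [[0.619, 0.142, 0.164], [0.622, 0.133, 0.166], [0.625, 0.124, 0.168], [0.64, 0.128, 0.162]]
140 [[0.615, 0.138, 0.155], [0.621, 0.132, 0.154], [0.626, 0.125, 0.155], [0.636, 0.125, 0.152]]
143 [[0.837, 0.402, -0.002], [0.624, 0.136, 0.143], [0.627, 0.128, 0.145], [0.862, 0.381, -0.003]]
145 [[0.825, 0.387, -0.002], [0.622, 0.134, 0.139], [0.84, 0.372, -0.001], [0.851, 0.368, -0.003]]
[0.6309 0.1371 0.11  ] [-0.4288  0.4433  0.1524  1.7426 -0.0794  0.9618  1.7437]
```

The reported TCP z is 0.110, but the image and depth show the shut fingertips at about 0.138, so the real tips sit some 28 mm above the reported TCP. That also explains the failed grip. Sideways they agree. I'll descend by force rather than reported z.

Request:
send_rows --moves '[[[0, -0.0015, -0.007, 0, 0], [0, -0.0015, -0.014, 0, 0], [0, -0.0015, -0.02, 0, 0], [0, -0.0015, -0.023, 0, 0], [0, -0.0015, -0.025, 0, 0]]]'

```text
clock: 19.9
tool_pos: [0.6309, 0.1354, 0.0848]
tcp_rot: [-3.142, -0.0, -2.723]
wrist_force: [-0.0, -0.4, 0.6]
opening: 0.0003
```

Run:
```python
from m import *
o=env.get_obs(); print(o["tool_pos"],o["wrist_force"])
im,d=optics.read_camera("scene"); P=cloud("scene",d); cv2.imwrite("pics/s7.png",im)
for r in range(144,172): print(r,im[r,310:320].max(-1),P[r,314,2].round(3))
```

```text
[0.6309 0.1354 0.0848] [-0.0251 -0.3614  0.6167]
144 [98 95 84 70 89 95 95 90 90 92] 0.145
145 [99 96 82 68 87 94 96 90 90 92] 0.14
146 [99 96 84 66 86 96 96 89 89 91] 0.138
147 [100  95  83  64  87  97  96  91  91  91] 0.134
148 [100  96  83  65  87  96  95  90  89  92] 0.131
149 [101  95  84  64  86  96  95  92  91 100] 0.128
150 [104  95  90  67  88  96  95  92 107 133] 0.126
151 [119  98  93  70  88  97  97 110 138 155] 0.12
152 [145 112  92  71  87  95 110 137 155 159] 0.121
153 [157 134 104  69  88 111 139 155 158 160] 0.115
154 [159 155 134 110  99 120 150 159 158 158] -0.002
155 [158 137 111  95  80  91 108 117 135 153] 0.104
156 [146  99  59  51  51  51  52  58  91 144] 0.104
157 [126  72  52  48  52  51  51  51  64 140] 0.103
158 [117  66  51  52  52  50  51  50  62 141] 0.102
159 [143 100  65  54  51  52  51  73 119 151] 0.099
160 [160 143 120  87  72  70  79 119 139 143] 0.094
161 [159 159 132  96  84  83  86 114 115 112] 0.091
162 [141 128 101  85  84  82  80  81  86  93] 0.086
163 [106  79  69  80  85  85  80  72  74  82] 0.084
164 [89 60 62 71 76 77 74 73 71 72] 0.081
165 [86 60 61 63 66 72 70 69 66 66] 0.082
166 [86 59 60 60 58 61 64 60 60 61] 0.076
167 [86 58 60 59 58 58 57 58 57 59] 0.076
168 [86 58 60 58 59 59 60 57 59 59] 0.072
169 [84 58 59 59 59 58 57 59 59 58] 0.069
170 [85 57 57 59 59 56 56 58 57 59] 0.065
171 [91 60 58 60 58 58 58 59 58 58] 0.061
```

Confirmed: the tip is at about 0.113 with the reported z at 0.0848. I expect contact near 0.076 and the needle on the stick near 0.064.

Request:
send_rows --moves '[[[0, 0, -0.002, 0, 0], [0, 0, -0.005, 0, 0], [0, 0, -0.008, 0, 0], [0, 0, -0.01, 0, 0], [0, 0, -0.01, 0, 0]]]'

```text
clock: 20.58
tool_pos: [0.6309, 0.1354, 0.075]
tcp_rot: [-3.142, -0.0, -2.723]
wrist_force: [-0.7, -0.2, 1.2]
opening: 0.0005
```

Request:
send_rows --moves '[[[0, 0, -0.002, 0, 0], [0, 0, -0.004, 0, 0], [0, 0, -0.005, 0, 0], [0, 0, -0.005, 0, 0], [0, 0, -0.005, 0, 0]]]'

```text
clock: 21.2
tool_pos: [0.631, 0.1354, 0.0701]
tcp_rot: [-3.142, 0.0, -2.723]
wrist_force: [-0.2, 0.3, 1.8]
opening: 0.0005
```

Request:
send_rows --moves '[[[0, 0, -0.001, 0, 0], [0, 0, -0.002, 0, 0], [0, 0, -0.003, 0, 0], [0, 0, -0.004, 0, 0], [0, 0, -0.004, 0, 0]]]'

```text
clock: 21.82
tool_pos: [0.631, 0.1355, 0.066]
tcp_rot: [-3.142, -0.0, -2.723]
wrist_force: [0.6, -0.3, 3.4]
opening: 0.0005
```

```bash
cat > tip.py <<'E'
from m import *
o=env.get_obs(); print(o["clock"],o["tool_pos"],o["wrist_force"])
im,d=optics.read_camera("scene"); P=cloud("scene",d); cv2.imwrite("pics/s8.png",cv2.resize(im[130:200,280:350],None,fx=8,fy=8,interpolation=2))
for r in list(range(150,166))+list(range(171,188)): print(r,im[r,310:320].max(-1),P[r,314,2].round(3))
E
python3 tip.py
```

```text
21.825 [0.631  0.1355 0.066 ] [ 0.6396 -0.284   3.3672]
150 [101  97  92  70  88  95  95  94  92  91] 0.124
151 [103  96  92  72  86  95  94  94  92  92] 0.122
152 [106  96  92  70  86  95  96  93  92  93] 0.12
153 [105  96  92  68  86  96  96  95  90  91] 0.117
154 [106  97  94  65  86  96  96  93  91  92] 0.112
155 [107  97  94  65  86  97  96  95  94  93] 0.111
156 [105  95  93  66  86  95  98  94 100 128] 0.104
157 [119  99  93  66  87  97  96 100 133 153] 0.102
158 [146 107  93  68  87  96  90  85 129 156] 0.102
159 [146  96  89  68  87  86  72  54  89 146] 0.097
160 [126  74  70  61  76  66  53  51  64 127] 0.095
161 [118  67  52  49  56  53  50  51  63 102] 0.091
162 [122  72  53  52  51  50  54  55  68  88] 0.09
163 [109  68  59  68  72  72  70  66  71  81] 0.084
164 [88 58 60 70 76 76 70 70 71 71] 0.081
165 [88 58 60 61 66 65 66 67 65 66] 0.081
171 [91 58 60 58 58 57 58 58 57 58] 0.063
172 [110  68  57  58  58  58  60  58  58  79] 0.058
173 [140 114  81  69  65  62  81  87 120 136] 0.057
174 [157 148 133 130  96  77 125 138 153 159] 0.049
175 [155 155 154 153 112  84 139 155 156 156] 0.042
176 [153 153 153 152 110  84 137 152 150 152] 0.042
177 [152 152 152 153 116  86 126 149 152 152] 0.036
178 [143 148 152 153 118  88 116 145 151 151] 0.032
179 [145 150 152 154 118  89 116 147 151 149] 0.03
180 [127 137 133 144 116  91 134 153 156 155] 0.025
181 [104 130 132 124 109  90 117 128 133 130] 0.012
182 [104 116 112  93  81  70  73  80  89  98] 0.017
183 [112  92  72  57  52  51  53  55  67  78] 0.015
184 [98 71 66 59 57 58 59 61 61 63] 0.015
185 [82 62 62 58 60 59 58 62 62 91] 0.016
186 [ 92  90  85  72  67  68  70  89 102 125] 0.011
187 [ 93  96  99  92 105 110 115 123 121 128] 0.014
```

The plunger is about 9 mm down (3.4 N), with about 3 mm to go. Moving in small steps now.

Request:
send_rows --moves '[[[0, 0, -0.0005, 0, 0], [0, 0, -0.001, 0, 0], [0, 0, -0.0015, 0, 0], [0, 0, -0.002, 0, 0], [0, 0, -0.002, 0, 0]]]'

```text
clock: 22.5
tool_pos: [0.6309, 0.1355, 0.064]
tcp_rot: [-3.142, -0.0, -2.723]
wrist_force: [0.5, 0.1, 3.3]
opening: 0.0004
```

Request:
send_rows --moves '[[[0, 0, -0.0003, 0, 0], [0, 0, -0.0006, 0, 0], [0, 0, -0.001, 0, 0], [0, 0, -0.001, 0, 0], [0, 0, -0.001, 0, 0]]]'

```text
clock: 23.12
tool_pos: [0.631, 0.1354, 0.0631]
tcp_rot: [-3.142, -0.0, -2.723]
wrist_force: [0.3, -0.5, 3.9]
opening: 0.0002
```

Request:
send_rows --moves '[[[0, 0, -0.0003, 0, 0], [0, 0, -0.0006, 0, 0], [0, 0, -0.0008, 0, 0], [0, 0, -0.0008, 0, 0], [0, 0, -0.0008, 0, 0]]]'

```text
clock: 23.75
tool_pos: [0.631, 0.1354, 0.0625]
tcp_rot: [-3.142, 0.0, -2.723]
wrist_force: [0.2, -0.1, 5.8]
opening: 0.0001
```

```bash
python3 -c "
from m import *
o=env.get_obs(); print(o['tool_pos'],o['wrist_force'])"
```

```text
[0.631  0.1354 0.0625] [ 0.1881 -0.1418  5.8105]
```

Request:
send_rows --moves '[[[0, 0, -0.0002, 0, 0], [0, 0, -0.0004, 0, 0], [0, 0, -0.0006, 0, 0], [0, 0, -0.0006, 0, 0], [0, 0, -0.0006, 0, 0]]]'

```text
clock: 24.38
tool_pos: [0.6311, 0.1354, 0.0621]
tcp_rot: [-3.142, 0.0, -2.723]
wrist_force: [-3.0, -1.0, 8.7]
opening: 0.0004
```

```bash
python3 tip.py | sed -n '1p;17,40p'
```

```text
24.375 [0.6311 0.1354 0.0621] [-3.0083 -0.9889  8.6574]
165 [85 61 61 59 61 60 63 64 62 64] 0.08
171 [94 59 59 60 58 58 56 58 58 59] 0.061
172 [110  70  59  58  60  57  59  57  58  79] 0.058
173 [139 114  81  70  65  62  80  88 119 137] 0.055
174 [157 148 133 129  96  75 125 137 153 158] 0.046
175 [156 155 155 155 111  83 141 155 156 157] 0.041
176 [154 154 153 152 111  84 138 153 151 152] 0.039
177 [154 152 152 154 115  86 126 147 152 151] 0.035
178 [142 149 152 153 118  89 116 145 151 151] 0.033
179 [145 150 154 153 120  88 118 147 151 151] 0.031
180 [128 137 132 144 117  88 119 150 156 155] 0.025
181 [102 128 131 126 104  86 106 126 134 130] 0.021
182 [102 118 111  92  77  76  75  78  92  98] 0.015
183 [111  93  73  60  54  61  59  55  68  78] 0.017
184 [99 72 66 60 56 59 60 61 64 63] 0.019
185 [82 65 58 56 60 58 58 65 61 92] 0.014
186 [ 94  89  84  72  66  67  67  89 104 126] 0.014
187 [ 93  95  98  93 106 110 115 122 121 128] 0.012
```

View pics/s8.png

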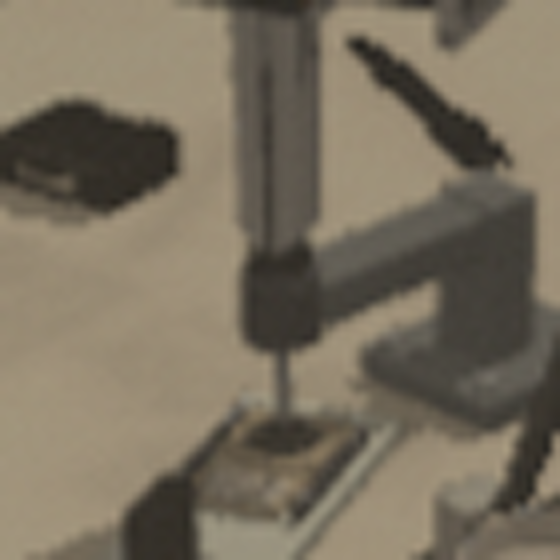

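The needle meets the middle of the stick at about (183, 315), and the force rose steeply past the spring's 4 N, so it has touched. Retracting straight up and away.

Request:
send_rows --moves '[[[0, 0, 0.005, 0, 0], [0, 0, 0.015, 0, 0], [0, 0, 0.03, 0, 0], [0, 0, 0.06, 0, 0], [0, 0, 0.1, 0, 0]]]'

```text
clock: 25.05
tool_pos: [0.6302, 0.1352, 0.1627]
tcp_rot: [3.141, -0.002, -2.723]
wrist_force: [0.6, 0.6, 0.2]
opening: 0.0
```

Request:
send_rows --moves '[[[-0.04, 0.04, 0, 0, 0], [-0.08, 0.08, 0, 0, 0], [-0.12, 0.13, 0, 0, 0], [-0.16, 0.18, 0, 0, 0], [-0.2, 0.23, 0, 0, 0]]]'

```text
clock: 25.68
tool_pos: [0.4324, 0.3631, 0.1627]
tcp_rot: [3.141, 0.001, -2.724]
wrist_force: [1.3, 0.8, 0.1]
opening: 0.0008
```

Request:
send_rows --moves '[[[-0.02, 0.05, 0, 0, 0], [-0.04, 0.09, 0, 0, 0], [-0.04, 0.09, 0, 0, 0], [-0.04, 0.09, 0, 0, 0], [-0.04, 0.09, 0, 0, 0]]]'

```text
clock: 26.3
tool_pos: [0.3947, 0.4506, 0.162]
tcp_rot: [-3.141, 0.0, -2.725]
wrist_force: [-0.1, 0.2, 0.1]
opening: 0.0002
```

```bash
timeout 300 python3 - <<'E'
import look
from fit import *
for n in("top","scene"):
    print(n,*np.round(np.hstack([np.ravel(k) for k in fit(n,np.load(n+"4.npz")["d"],[.589,.115,.46])]),4))
E
```

```text
26.3 [0.3947 0.4506 0.162 ] [-3.1412  0.0003 -2.7253] 0.00020046398725947465 [-0.0909  0.1653  0.089 ]
top button (84, (np.float64(154.5), np.float64(253.88095238095238)), np.float64(0.10346598400347483), array([0.6306, 0.1355, 0.1034]), ((631.2894287109375, 135.80117797851562), (22.384668350219727, 21.24479103088379), 44.24039077758789))
top stick (35, (np.float64(165.82857142857142), np.float64(259.3142857142857)), np.float64(0.017102143974237295), array([0.6246, 0.134 , 0.0169]), ((624.41796875, 133.92245483398438), (13.069093704223633, 22.452116012573242), 22.329254150390625))
top bar (78, (np.float64(198.9102564102564), np.float64(275.70512820512823)), np.float64(0.0450756156202471), array([0.5353, 0.0905, 0.0451]), ((535.42041015625, 90.5368423461914), (33.09561538696289, 13.611774444580078), 22.92496681213379))
top plate (1359, (np.float64(182.18763796909494), np.float64(268.4275202354672)), np.float64(0.009270576004912085), array([0.5837, 0.1118, 0.0102]), ((586.5048828125, 110.98916625976562), (179.17868041992188, 149.55702209472656), 63.781455993652344))
scene button (43, (
[... 405 characters left out ...]
0.80609130859375), (20.55263328552246, 19.481056213378906), 16.37034797668457))
scene bar (55, (np.float64(192.70909090909092), np.float64(299.1090909090909)), np.float64(0.04330029108866056), array([0.5308, 0.0861, 0.0426]), ((531.904296875, 86.90089416503906), (35.11947250366211, 15.208399772644043), 29.361988067626953))
scene plate (629, (np.float64(194.5691573926868), np.float64(309.120826709062)), np.float64(0.009191665836907401), array([0.5802, 0.1028, 0.0108]), ((599.9229736328125, 86.22191619873047), (173.62123107910156, 124.37168884277344), 25.00595474243164))
top 0.5901 0.1164 0.4409 718.2278 0.6308 0.1356 0.5358 0.0908
scene 0.5849 0.1126 0.4474 314.5698 0.6255 0.132 0.5308 0.0866
```

The carrier hasn't moved, the button is back at its full height, and the arm is clear. Handing in.

```bash
python3 -c "
from h import *
print(env.sign_off())"
```

```text
the job is handed in; nothing more can be done
None
```

The carrier is in place, the needle touched the thumb-stick, and I handed the job in at about 26 s. The hand-in gave no verdict.

**What I did**
- **Slide:** I gripped the bar and slid the carrier along the bench. It twisted slightly in the grip and ended about 3 mm off. One regrasp at 40 N failed: the fingers closed past the bar and the carrier stayed put. A second regrasp at 15 N turned it back into line, with a commanded 1 mm rise of the tool during that turn. I then let go.
- **Press:** I pressed the button with shut fingers, feeling for contact. The force rose from about 4 N to 8.7 N at the expected depth, and the picture showed the needle on the stick. I then backed straight up and away.

**Last checks**
- **Position:** the top camera puts the stick at (0.6308, 0.1356) and the needle axis at (0.6306, 0.1355), less than 1 mm apart. The scene camera differed by about 2 mm, within its coarse resolution.
- **Plunger:** the button is back up, measured at 0.1035 m.
- **Arm:** it is clear of everything. The wrist force stayed under 10 N at every reading.

**What disagreed or went unchecked**
- **Fingertip height:** the camera showed the fingertips about 28 mm above the reported tool height. The first grips were therefore higher on the bar than planned, and I pressed by force rather than height.
- **Final view:** I had used up the 12 pictures, so the last check is by numbers only. I did not measure the bystanders again, but nothing was moved towards them.

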